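Plug the test gauge into the air outlet

TASK

Take the pressure gauge out of the wooden block and push its plug straight down into the free coupler of the air outlet until it locks home, feeling for the lock and not leaning on it hard. Once it is locked, swing the red valve lever fully open, then let go. Leave everything else as it is.

Things in the scene. Friction and masses are not known exactly. Their poses are not given: they have to be found in the camera images.
- gauge: Pressure gauge, 0.2 to 0.27 kg, upright in one of the block's holes. Origin: tip (lowest point) of its plug; z up along the plug, white face to -x. From the tip up: steel plug 14 mm in diameter, 38 mm long (conical nose 4.5 mm, locking groove at 14 to 20 mm), brass hexagon 24 mm wide from 38 to 48 mm, short stem, round upright case, top at 104 mm.
- gauge_dial (a point): Centre of the gauge's case, 79 mm above the plug's tip; axes as the gauge. The case is a steel drum 50 mm in diameter and 26 mm thick (along x), strong: grip it firmly (60 N) from above, face to back, so that it does not slip when pushed.
- outlet: Fixed air outlet, 0.29 m long. Origin: on the bench right under the free coupler's axis; z up, y along the pipe. An aluminium block (top 62 mm above the bench) carries two upright quick couplers: the free one at y = 0, one closed by a red dust plug (top 127 mm above the bench) at y = 62 mm. A ball valve with a red lever at y = -125 mm; beyond it the pipe goes down into the bench.
- coupler_mouth (a point): Centre of the free coupler's mouth, 117 mm above the bench; axes as the outlet. Bore vertical, 15 mm wide. The plug meets the sprung lock with its tip 4 to 16 mm below the mouth and locks with it 19 to 31 mm below (it differs from coupler to coupler). Pushing it there takes 6 to 14 N, most at the end. Let go, the coupler's valve spring lifts the plug 1 to 2 mm, up against the lock.
- sleeve (a joint): Steel sleeve around the free coupler, 35 mm in diameter, 24 mm tall, top edge 2 to 14 mm below the mouth. Value in m: 0 = up at rest, grows downward. It is driven about 4 mm down while the plug's thick part passes the lock, and snaps back up to 0 when the plug has locked. Pressing it down would release the plug.
- seal (a joint): Rubber seal deep in the free coupler, out of sight, 1.5 mm past the point where the plug locks: the plug's tip comes to a stop on it, which is felt as a steep rise of the force. Value in m: 0 = untouched, 0.05 mm more per N. Pressed with more than 15 N (about 24 N at the gauge) it is damaged; 3 to 9 N more than it took to lock the plug is plenty.
- valve_stem (a point): Pivot of the valve lever, 86 mm above the bench; axes as the outlet. The lever turns in a level plane about it.
- lever (a joint): Valve lever, rad: 0 = shut (square to the pipe, pointing to the outlet's -x), 1.571 = fully open, at a stop (along the pipe, pointing to the outlet's -y, away from the couplers). Grows counter-clockwise seen from above. Stays where left; 2 to 3 N at the grip turn it. Starts at 0 to 0.12.
- lever_grip (a point): Middle of the lever's red grip, 75 mm from the pivot, 84 mm above the bench; x points towards the pivot. The grip is a bar 18 mm wide, 12 mm thick (78 to 90 mm above the bench), reaching from 32 to 102 mm from the pivot; free space below it.
- block: Fixed wooden block, 70 x 250 x 50 mm, origin at the centre of its underside, long side along y. Three upright holes 16.5 mm wide and 42 mm deep at y = -85, 0 and +85 mm; the gauge, the nozzle and the adapter stand in them in any order, each on its hexagon, their tips 12 mm above the bench.
- nozzle: Bystander: blue blow nozzle on the same kind of plug, 108 mm tall, in the block. Origin at its plug's tip. Leave it.
- adapter: Bystander: brass thread adapter on the same kind of plug, 76 mm tall, in the block. Origin at its plug's tip. Leave it.
- spanner: Bystander: steel spanner, 190 mm, lying on the bench. Leave it.
- screwdriver: Bystander: screwdriver, 200 mm, lying on the bench. Leave it.
- cutting_disc: Bystander: dark red cutting disc, 115 mm in diameter and 6 mm thick, lying on the bench. Leave it.
- oil_can: Bystander: can with a yellow label, 54 mm in diameter and 110 mm tall, upright on the bench. Leave it.
There are look-alikes about, which are no part of the job. Of the things like the gauge, leave any that is green or pink; of the rest the larger one is meant.

How it is judged (in metres and radians):
On the way, in this order (a step that is already met when the one before it is completed fails the run):
1. the gauge is locked in the free coupler while the valve is still shut (z of gauge in the frame of coupler_mouth below -0.0178 m and value of joint sleeve below 0.0015 m and horizontal distance between gauge and coupler_mouth below 0.005 m and value of joint lever below 0.35 rad), for 0.2 s.
2. the valve lever is swung fully open (value of joint lever above 1.45 rad), for 0.1 s.
At the end, for the whole second after the job is handed in: Gauge locked in the free coupler: tip over 18 mm below the mouth and within 5 mm of its axis, sleeve back up (within 1.5 mm), gauge upright within 7 degrees and still; lever within 0.12 rad of fully open; everything else where it was (20 mm) (z of gauge in the frame of coupler_mouth below -0.0178 m and value of joint sleeve below 0.0015 m and horizontal distance between gauge and coupler_mouth below 0.005 m and angle between gauge's own z axis and vertical below 0.12 rad and value of joint lever above 1.45 rad and linear speed of gauge below 0.02 m/s); the robot touches nothing.
It fails at once if the plug was pressed on the coupler's rubber seal with more than 15 N (contact force between gauge and seal above 15 N).
It fails at once if the nozzle, the adapter or a thing lying on the bench was moved by more than 20 mm (distance of any of nozzle, adapter, spanner, screwdriver, cutting_disc, oil_can from where it was at the start of the episode above 0.02 m).
It also fails if it takes over 54 s, if anything falls off the work surface, if the arm or the gripper's body presses on something with over 40 N, if the wrist force passes 120 N, or if a joint passes its speed limit or range.

ROBOT

A 6-joint arm with a two-finger parallel gripper is mounted at the origin on the work surface. World frame = base frame: x ahead of the robot, y to its left, z up, the work surface at z = 0. Lengths are in mm, angles in rad, forces in N, time in s.
With the tool pointing down it reaches from about 375 to 925 mm from the base axis. Payload 5.7 kg.
Tool frame: the origin (TCP) lies where the fingers leave the gripper's body, on its centre line; the fingertips stand 80 mm ahead of it and the grasp point (between the pads) lies 61 mm ahead of it (r.tip_extent is the distance from the TCP to the fingertips, in mm); z points along the fingers, y is the line along which they close (so a half turn about z gives the same grasp; the last joint's range is limited). The gripper opens to 88 mm and grips with 3 to 60 N. Pads are 20 mm wide; open, the fingers measure 115 mm over their backs; the gripper's body (75 mm by 178 mm) begins 61 mm behind the grasp point.
Start: joints at [1.024, 0.359, 1.51, -0, 1.272, -0.115], TCP at [251.097, 544.906, 302.623] pointing down, gripper open.
Joint ranges: [-2.97, 2.97], [-1.01, 2.36], [0.21, 2.38], [-0.96, 4.11], [0.2, 2.71], [-2.98, 2.98]. Speed limits (rad/s): [2.39, 2.39, 3.14, 3.14, 3.14, 3.14].

INTERFACE

Orientations are given as [roll, pitch, yaw] about the fixed x, y, z axes, in that order (R = Rz(yaw) Ry(pitch) Rx(roll)).
In Python, from cell import r, vision gives the robot as it stands.
- The arm moves only by the tool carry_out, never from a script. Its argument "motion" is a list of rows, each a list of 6 numbers: the shift along the tool's x, y, z each as a share of 0.06 m, from -1 to 1, then the turn, a rotation vector about the tool's x, y, z each as a share of 4 degrees, from -1 to 1. A call has 1 to 12 rows; each row shifts and turns the commanded pose from where the row before left it, along the tool's axes as they then stand; what a row does not reach is not made up. A row lasts 1/8 s, in which the tool goes at most 62.5 mm and 10.7 degrees, less where a joint would pass 70% of its speed; a pose out of reach is approached as far as the arm can. A call with a number of a shift or a turn outside -1 to 1 is refused whole. A call with a gripper value outside its range is refused whole. "gripper" is the opening, from -1 (shut) to 1 (fully open), set as the call begins (left out, the last holds). The fingers move at their own pace and stop on an object; "newtons" is the grip in N (left out, the last holds). Time passes only in rows, so rows that do not move let the fingers close. It gives the time, the measured TCP pose, the force, the opening and the grip force at its end, in the units of the state.
- r.get_state(): the state, without advancing time (a new reading comes with each control period).
- vision.read_camera(name): name is "side" or "top"; returns a dict with "image" (400x640x3 uint8, red, green, blue), "camera_matrix" (3x3 intrinsics, pixels), "k1" (the pictures are not rectified: a ray, as slopes to the right and down, at radius r is drawn at 1 + k1 r^2 times it, then the intrinsics apply), "rvec" (rotation vector, rad) and "tvec" (3), from world to camera coordinates, as OpenCV has them. Camera axes: x right, y down, z forward; pixel columns grow to the right and rows downward; lengths in mm; the calibration is good to about 2 mm. A picture is of the moment at which its call begins. There is no depth.
- r.job_done(): hands the job in; it is judged then, once.
The state is a dict: "t": time; "q": joint angles; "qvel": joint speeds; "effort": joint torques, N m; "tool_pos": TCP position; "orientation": TCP orientation; "ft_force": force on the tool from outside, world axes, zero at the start; "moment": the same for the moment, N m; "gripper_width": finger opening in mm; "finger_force": force on a finger pad.
Only numpy, scipy, OpenCV 4.12 (cv2) and the standard library are available. Lean on these libraries where they do the work, as an engineer would, in place of code of your own. Each camera call takes 0.05 s, during which the arm holds its last target. There are 200 camera calls.

## Working session

There is one attempt and no reset: what is moved stays moved. The work goes in short steps, Python scripts to look and compute and a tool call to move; the robot and the scene stay as the last step left them, time stands still between calls to the robot, and variables do not carry over. Pictures are saved under pics/ and viewed, at most 10 in all, crops included, and the job is handed in when it is done.

Besides the shell and the picture viewer there is one more tool, called in YAML: its name, and indented under it one key for each argument. carry_out: Moves the arm, as the interface text tells. Its arguments: {"type":"object","properties":{"motion":{"type":"array"},"gripper":{"type":"number"},"newtons":{"type":"number"}},"required":["motion"]}

```bash
ls; mkdir -p pics; cat > h.py <<'E'
import numpy as np, cv2
from cell import r, vision
def grab(n):
    c=vision.read_camera(n); return c
def ray(c,u,v):
    K=np.array(c["camera_matrix"]); k=float(c["k1"])
    d=cv2.undistortPoints(np.array([[[u,v]]],float),K,np.array([k,0,0,0.]))[0,0]
    R=cv2.Rodrigues(np.array(c["rvec"],float))[0]; t=np.array(c["tvec"],float).ravel()
    return -R.T@t, R.T@np.array([d[0],d[1],1.])
def onz(c,u,v,z):
    o,d=ray(c,u,v); return o+d*(z-o[2])/d[2]
def tri(c1,p1,c2,p2):
    o1,d1=ray(c1,*p1);o2,d2=ray(c2,*p2)
    A=np.stack([d1,-d2],1);s=np.linalg.lstsq(A,o2-o1,rcond=None)[0]
    a=o1+s[0]*d1;b=o2+s[1]*d2
    return (a+b)/2,np.linalg.norm(a-b)
def proj(c,P):
    return cv2.projectPoints(np.array(P,float).reshape(-1,3),np.array(c["rvec"],float),np.array(c["tvec"],float),np.array(c["camera_matrix"]),np.array([c["k1"],0,0,0.]))[0][:,0]
def save(c,f,crop=None,s=1):
    im=c["image"]
    if crop: im=im[crop[1]:crop[3],crop[0]:crop[2]]
    im=cv2.resize(im,None,fx=s,fy=s,interpolation=cv2.INTER_CUBIC)
    cv2.imwrite(f,im[:,:,::-1])
E
python3 - <<'E'
from h import *
import pickle
for n in("side","top"):
    c=grab(n);save(c,f"pics/{n}0.png");pickle.dump(c,open(n+"0.pkl","wb"));o,d=ray(c,320,200);print(n,o,d,c["k1"])
print(r.get_state(),r.tip_extent)
E
```

```text
pics
side [558.85016544 755.08676892 972.75058527] [ 0.03559113 -0.68770667 -0.72526775] 0.022474718070255396
top [ 307.85354416  -46.69628094 1535.56829704] [ 0.18386695 -0.0018463  -0.98302045] -0.13306098680423897
{'t': 0.1, 'q': array([ 1.02391195e+00,  3.59408421e-01,  1.51129054e+00, -3.51619980e-05,
        1.27247513e+00, -1.15124120e-01]), 'qvel': array([ 0.00125342,  0.00030269, -0.00252297, -0.0012291 , -0.000821  ,
        0.0018629 ]), 'effort': array([ 7.96904669e-05, -5.16363609e+01, -2.71402788e+01,  6.76499004e-02,
        2.77700939e-02, -7.24181768e-05]), 'tool_pos': array([250.86562636, 544.52100279, 301.92096548]), 'orientation': array([-3.14001782e+00, -1.48290333e-04,  2.70984265e+00]), 'ft_force': array([ 8.37476327e-01, -6.73210796e-04,  2.79072868e-01]), 'moment': array([-0.04871138,  0.03534294,  0.00569366]), 'finger_force': 0.0, 'gripper_width': 87.84288035899421} 80.0
```

View pics/side0.png

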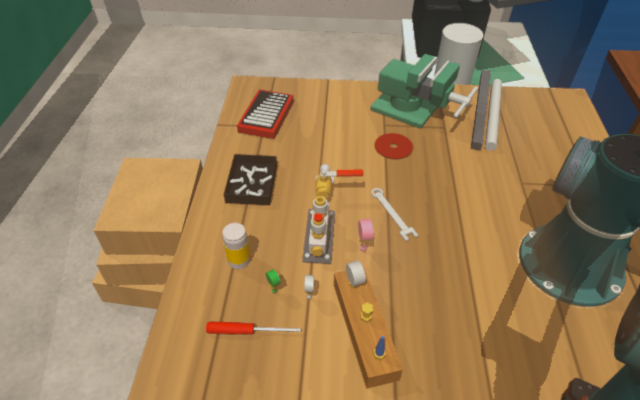

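View pics/top0.png

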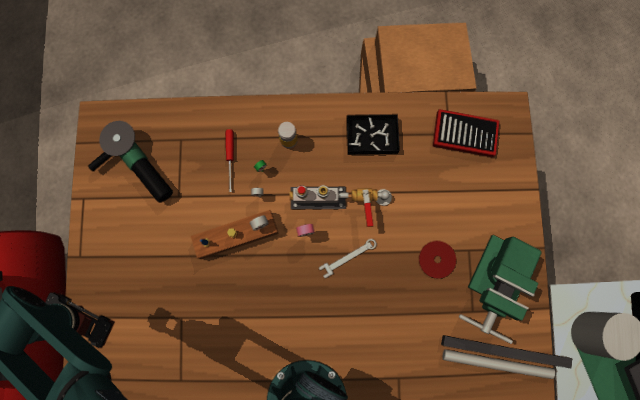

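Candidates for the gauge, in side-view pixels:
- pink at (366,230): excluded by colour
- green at (273,278): excluded by colour
- small grey at (309,285)
- larger steel one in the block at (356,273): my choice

In the top view these are at (305,230), (260,165), (257,190) and (259,222). The free coupler is at about (323,191) and the lever is near (368,215). I'll check with a close crop.

```bash
python3 - <<'E'
from h import *
import pickle
s=pickle.load(open("side0.pkl","rb"));t=pickle.load(open("top0.pkl","rb"))
a=cv2.resize(s["image"][155:390,290:410],None,fx=2.5,fy=2.5,interpolation=cv2.INTER_CUBIC)
b=cv2.resize(t["image"][180:265,185:400],None,fx=2.3,fy=2.3,interpolation=cv2.INTER_CUBIC)
o=np.zeros((590,800,3),np.uint8);o[:a.shape[0],:300]=a[:590];o[:b.shape[0],300:300+b.shape[1]]=b
cv2.imwrite("pics/c1.png",o[:,:,::-1])
E
```

```text
(no output)
```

View pics/c1.png

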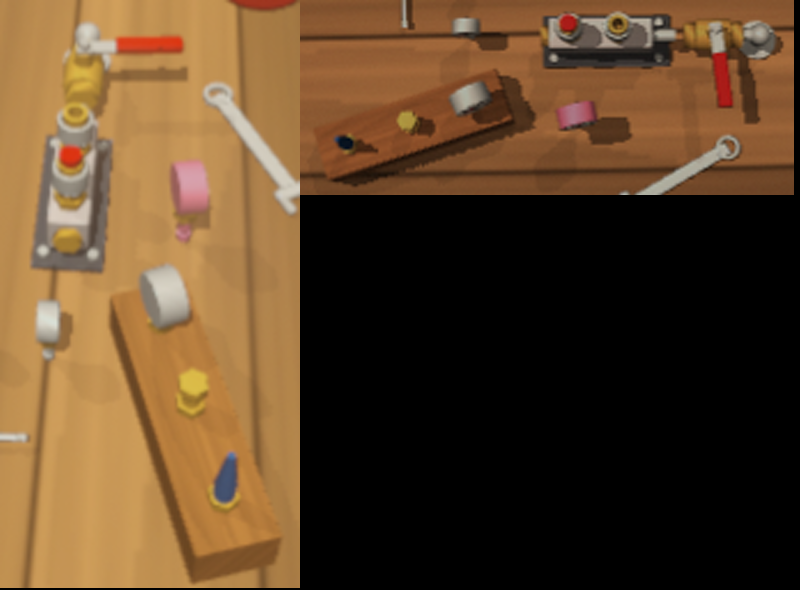

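The crop confirms it: the larger grey drum standing in the block is the gauge. The free coupler has the open brass mouth, beside the red-plugged one. Next I measure positions.

```bash
python3 - <<'E'
from h import *
import pickle
s=pickle.load(open("side0.pkl","rb"));t=pickle.load(open("top0.pkl","rb"))
def msk(c,box,f):
    x0,y0,x1,y1=box;h=cv2.cvtColor(c["image"],cv2.COLOR_RGB2HSV)[y0:y1,x0:x1].astype(int)
    m=f(h).astype(np.uint8);n,l,st,ce=cv2.connectedComponentsWithStats(m)
    i=1+np.argmax(st[1:,4]);cs=cv2.findContours((l==i).astype(np.uint8),0,2)[0]
    rc=cv2.minAreaRect(cs[0]);return ce[i]+[x0,y0],st[i],((rc[0][0]+x0,rc[0][1]+y0),rc[1],rc[2]),cv2.boxPoints(rc)+[x0,y0]
grey=lambda h:(h[...,1]<60)&(h[...,2]>80)
red=lambda h:((h[...,0]<6)|(h[...,0]>174))&(h[...,1]>170)
gs=msk(s,(340,258,372,292),grey);gt=msk(t,(245,212,275,232),grey)
print(gs[:3],gt[:3]);print("gauge",tri(s,gs[2][0],t,gt[2][0]))
print("rect on z=110",[onz(t,*p,105)[:2].round(1) for p in gt[3]])
ls=msk(s,(325,165,370,182),red);lt=msk(t,(360,200,380,232),red)
print("lever",tri(s,ls[0],t,lt[0]),lt[2]);print([onz(t,*p,90)[:2].round(1) for p in lt[3]],[onz(s,*p,90)[:2].round(1) for p in ls[3]])
rs=msk(s,(308,208,328,226),red);rt=msk(t,(292,182,311,198),red)
print("dust",tri(s,rs[0],t,rt[0]))
yel=lambda h:(h[...,0]>15)&(h[...,0]<32)&(h[...,1]>120)
print("mouth",tri(s,(320.4,200.2),t,(323.3,190.4)),onz(s,320.4,200.2,117),onz(t,323.3,190.4,117))
for n,p,q in(("adapter",(290+193/2.5,155+385/2.5),(185+107/2.3,180+121/2.3)),):print(n,tri(s,p,t,q))
E
```

```text
(array([355.52507375, 272.67846608]), array([  7,   3,  18,  24, 339], dtype=int32), ((355.64706230163574, 272.5882339477539), (22.313274383544922, 16.492422103881836), 75.96376037597656)) (array([257.70676692, 221.96240602]), array([  5,   4,  16,  14, 133], dtype=int32), ((257.7929925918579, 221.7038221359253), (9.177999496459961, 15.403078079223633), 61.38954162597656))
gauge (array([515.15254215, 131.26679386,  97.53828711]), np.float64(2.932886242762431))
rect on z=110 [array([516.9, 155.8]), array([537.7, 117. ]), array([514.1, 104.3]), array([493.5, 143.1])]
lever (array([ 521.66068361, -185.46359273,   93.03647225]), np.float64(24.345118233132116)) ((368.2184295654297, 214.3566551208496), (23.309829711914062, 6.1925859451293945), 83.2901611328125)
[array([ 566.5, -176.6]), array([ 568.3, -194.6]), array([ 500.2, -200. ]), array([ 498.5, -182.2])] [array([ 519. , -184.6]), array([ 503.4, -191.4]), array([ 501.7, -181.9]), array([ 517.2, -175.2])]
dust (array([602.5246068 ,   4.00685722, 125.24309386]), np.float64(0.03472752546792901))
mouth (array([600.8539804 , -59.23859687, 113.64655649]), np.float64(1.6928450709093954)) [599.86755781 -55.76160703 117.        ] [601.01366047 -59.34845737 117.        ]
adapter (array([488.2780399 , 209.40411631,  82.48121592]), np.float64(0.4729596721275342))
```

```bash
cat >> h.py <<'E'
from scipy.spatial.transform import Rotation as Ro
def plan(target,yaw=None,n=None,level=True):
    st=r.get_state();p=np.array(st["tool_pos"]);R=Ro.from_euler("xyz",st["orientation"])
    T=R if yaw is None else Ro.from_euler("xyz",[np.pi,0,yaw])
    rv=(R.inv()*T).as_rotvec();D=np.array(target,float)-p
    if n is None: n=int(np.ceil(max(np.linalg.norm(D)/58,np.abs(np.degrees(rv)).max()/3.9,1)))
    for i in range(n):
        Ri=R*Ro.from_rotvec(rv*i/n)
        print(np.r_[Ri.inv().apply(D/n)/60,np.degrees(rv/n)/4].round(3).tolist())
    print("pos",p.round(1),"yaw",st["orientation"],"F",np.round(st["ft_force"],2),"w",round(st["gripper_width"],1),"t",round(st["t"],2))
E
python3 - <<'E'
from h import *
import pickle
s=pickle.load(open("side0.pkl","rb"));t=pickle.load(open("top0.pkl","rb"))
print(onz(s,355.6,272.6,91),onz(t,257.8,221.7,97))
for a in (15,22,28,35):
    th=np.radians(a);u=np.array([np.cos(th),np.sin(th),0]);w=np.array([-u[1],u[0],0])
    P=[np.array([514,130,91])+sx*13*u+25*(np.cos(k)*w+np.sin(k)*np.array([0,0,1])) for sx in(-1,1) for k in np.linspace(0,6.28,40)]
    for c in(s,t):
        q=proj(c,P).astype(np.float32);b=cv2.minAreaRect(q);print(a,b,q.min(0),q.max(0))
plan([514,130,255],np.pi-np.radians(63))
E
```

```text
[513.50550047 127.09822903  91.        ] [516.68377568 130.99957583  97.        ]
15 ((355.5302734375, 273.6896667480469), (23.73025131225586, 16.46251106262207), 80.46554565429688) [346.59662 261.12036] [364.41968 286.42938]
15 ((258.3838806152344, 222.8198699951172), (11.744887351989746, 17.363243103027344), 75.22480773925781) [248.86041 215.9393 ] [267.91983 229.7922 ]
22 ((355.5455322265625, 273.7229919433594), (23.79519271850586, 17.80460548400879), 74.87504577636719) [345.4818  260.75775] [365.52744 286.79456]
22 ((258.346435546875, 222.8278350830078), (11.875896453857422, 17.352109909057617), 67.74889373779297) [248.66333 215.2246 ] [268.10562 230.53377]
28 ((355.5127258300781, 273.6462707519531), (23.845787048339844, 18.845720291137695), 68.79573059082031) [344.6243  260.54495] [366.36777 286.99945]
28 ((258.33697509765625, 222.83250427246094), (11.95556640625, 17.35498046875), 61.7420539855957) [248.60765 214.68019] [268.1505  231.09367]
35 ((355.5304870605469, 273.6940002441406), (23.87065887451172, 19.932172775268555), 62.88374710083008) [343.7677  260.41406] [367.19205 287.10886]
35 ((258.3346252441406, 222.83509826660156), (12.012733459472656, 17.34830665588379), 54.83919906616211) [248.67581 214.11734] [268.0689  231.66985]
[-0.687, -0.444, 0.079, -0.002, 0.001, 0.957]
[-0.716, -0.397, 0.079, -0.002, 0.001, 0.957]
[-0.74, -0.348, 0.079, -0.002, 0.001, 0.957]
[-0.762, -0.298, 0.079, -0.002, 0.001, 0.957]
[-0.78, -0.247, 0.078, -0.002, 0.001, 0.957]
[-0.795, -0.194, 0.078, -0.002, 0.001, 0.957]
[-0.806, -0.141, 0.078, -0.002, 0.001, 0.957]
[-0.814, -0.087, 0.078, -0.002, 0.001, 0.957]
[-0.818, -0.032, 0.078, -0.002, 0.001, 0.957]
[-0.818, 0.023, 0.078, -0.002, 0.001, 0.957]
pos [250.9 544.5 301.9] yaw [-3.14001782e+00 -1.48290333e-04  2.70984265e+00] F [ 0.84 -0.    0.28] w 87.8 t 0.1
```

carry_out:
  motion:
    - [-0.687, -0.444, 0.08, 0, 0, 0.96]
    - [-0.716, -0.397, 0.08, 0, 0, 0.96]
    - [-0.74, -0.348, 0.08, 0, 0, 0.96]
    - [-0.762, -0.298, 0.08, 0, 0, 0.96]
    - [-0.78, -0.247, 0.08, 0, 0, 0.96]
    - [-0.795, -0.194, 0.08, 0, 0, 0.96]
    - [-0.806, -0.141, 0.08, 0, 0, 0.96]
    - [-0.814, -0.087, 0.08, 0, 0, 0.96]
    - [-0.818, -0.032, 0.08, 0, 0, 0.96]
    - [-0.818, 0.023, 0.08, 0, 0, 0]
    - [0, 0, 0, 0, 0, 0]
  gripper: 1

```text
t: 1.48
tool_pos: [515.3, 127.5, 254.1]
orientation: [-3.141, 0.001, 2.103]
ft_force: [-1.9, -0.4, -0.3]
gripper_width: 87.9
finger_force: 0.0
```

```bash
python3 - <<'E'
from h import *
plan([514.5,129,152],np.pi-np.radians(68),3)
E
```

```text
[0.01, 0.001, 0.567, -0.002, 0.003, 0.706]
[0.009, 0.0, 0.567, -0.002, 0.003, 0.706]
[0.009, -0.0, 0.567, -0.002, 0.003, 0.706]
pos [515.3 127.5 254.1] yaw [-3.14116491e+00  6.25571255e-04  2.10260604e+00] F [-1.92 -0.43 -0.31] w 87.9 t 1.48
```

carry_out:
  motion:
    - [0.01, 0, 0.567, 0, 0, 0.7]
    - [0.01, 0, 0.567, 0, 0, 0.7]
    - [0.01, 0, 0.567, 0, 0, 0.7]
    - [0, 0, 0, 0, 0, 0]

```text
t: 1.98
tool_pos: [510.3, 132.3, 150.5]
orientation: [-3.136, -0.002, 1.961]
ft_force: [-0.6, 0.6, 0.3]
gripper_width: 88.0
finger_force: 0.0
```

carry_out:
  motion:
    - [0, 0, 0, 0, 0, 0]
    - [0, 0, 0, 0, 0, 0]
    - [0, 0, 0, 0, 0, 0]
    - [0, 0, 0, 0, 0, 0]
    - [0, 0, 0, 0, 0, 0]
    - [0, 0, 0, 0, 0, 0]
  gripper: -1
  newtons: 8

```text
t: 2.72
tool_pos: [512.9, 131.6, 152.6]
orientation: [-3.141, 0.0, 1.96]
ft_force: [-1.2, -0.6, -0.5]
gripper_width: 31.5
finger_force: 0.0
```

carry_out:
  motion:
    - [0, 0, 0, 0, 0, 0]
    - [0, 0, 0, 0, 0, 0]
    - [0, 0, 0, 0, 0, 0]

```text
t: 3.1
tool_pos: [513.0, 131.7, 152.6]
orientation: [3.142, 0.0, 1.96]
ft_force: [0.5, -0.1, 1.3]
gripper_width: 26.0
finger_force: 7.9
```

carry_out:
  motion:
    - [0, 0, 0, 0, 0, 0]
    - [0, 0, 0, 0, 0, 0]
    - [0, 0, 0, 0, 0, 0]
  newtons: 60

```text
t: 3.48
tool_pos: [513.0, 131.7, 152.6]
orientation: [3.142, 0.0, 1.96]
ft_force: [0.7, -0.9, 1.2]
gripper_width: 26.0
finger_force: 59.7
```

carry_out:
  motion:
    - [0, 0, -0.2, 0, 0, 0]
    - [0, 0, -0.6, 0, 0, 0]
    - [0, 0, -0.8, 0, 0, 0]
    - [0, 0, -0.8, 0, 0, 0]
    - [0, 0, 0, 0, 0, 0]
    - [0, 0, 0, 0, 0, 0]

```text
t: 4.22
tool_pos: [511.9, 131.6, 296.0]
orientation: [-3.14, -0.0, 1.96]
ft_force: [-0.0, 0.2, -3.2]
gripper_width: 25.5
finger_force: 59.7
```

```bash
python3 - <<'E'
from h import *
# gauge axis assumed ~ on TCP; target above coupler, yaw so closing axis along outlet x: turn 22 deg
plan([601,-58,307],np.pi-np.radians(90))
E
```

```text
[-0.581, 0.029, -0.031, -0.004, 0.0, 0.929]
[-0.578, 0.067, -0.031, -0.004, 0.0, 0.929]
[-0.572, 0.104, -0.031, -0.004, 0.0, 0.929]
[-0.564, 0.141, -0.031, -0.004, 0.0, 0.929]
[-0.554, 0.177, -0.031, -0.004, 0.0, 0.929]
[-0.542, 0.213, -0.031, -0.004, 0.0, 0.929]
pos [511.9 131.6 296. ] yaw [-3.14002057e+00 -3.06359033e-04  1.96006223e+00] F [-0.03  0.21 -3.21] w 25.5 t 4.22
```

carry_out:
  motion:
    - [-0.581, 0.029, -0.03, 0, 0, 0.93]
    - [-0.578, 0.067, -0.03, 0, 0, 0.93]
    - [-0.572, 0.104, -0.03, 0, 0, 0.93]
    - [-0.564, 0.141, -0.03, 0, 0, 0.93]
    - [-0.554, 0.177, -0.03, 0, 0, 0.93]
    - [-0.542, 0.213, -0.03, 0, 0, 0.93]
    - [0, 0, 0, 0, 0, 0]
    - [0, 0, 0, 0, 0, 0]

```text
t: 5.22
tool_pos: [600.7, -57.4, 305.4]
orientation: [-3.137, -0.001, 1.57]
ft_force: [-0.7, 1.4, -2.6]
gripper_width: 25.5
finger_force: 59.7
```

```bash
python3 - <<'E'
from h import *
import pickle
a=grab("side");b=grab("top");pickle.dump((a,b),open("p1.pkl","wb"))
A=cv2.resize(a["image"][130:250,265:375],None,fx=4.5,fy=4.5,interpolation=cv2.INTER_CUBIC)
B=cv2.resize(b["image"][150:235,280:375],None,fx=3,fy=3,interpolation=cv2.INTER_CUBIC)
o=np.zeros((540,790,3),np.uint8);o[:540,:495]=A;o[:255,500:785]=B
cv2.imwrite("pics/c2.png",o[:,:,::-1])
plan([601,-58,307])
E
```

```text
[-0.019, 0.001, -0.013, 0.0, 0.0, 0.0]
pos [600.9 -56.9 306.2] yaw [-3.13881831e+00 -7.99070025e-04  1.57153460e+00] F [-0.68  0.34 -2.69] w 25.8 t 5.33
```

View pics/c2.png

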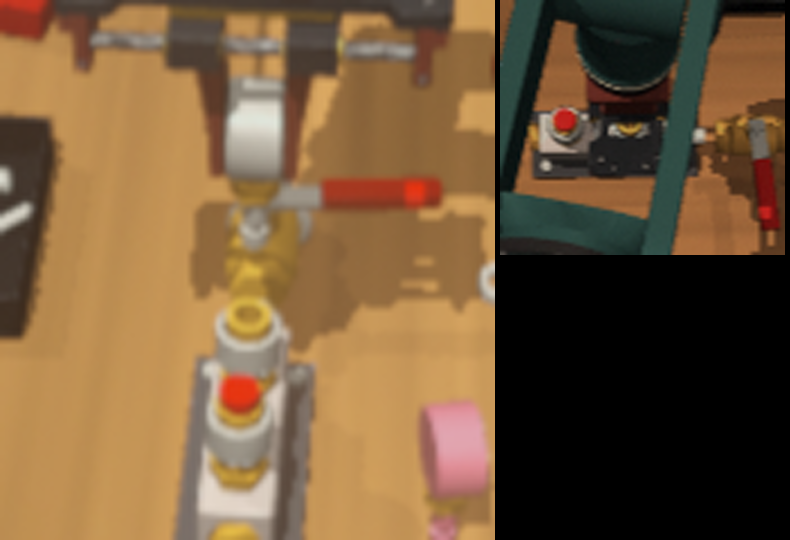

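The side crop shows the plug hanging at about (254,225) in the crop, above the mouth at (247,317). I'll zoom in for the tip and project predicted points to compare.

```bash
python3 - <<'E'
from h import *
import pickle
a,b=pickle.load(open("p1.pkl","rb"))
st=r.get_state();p=np.array(st["tool_pos"]);z=p[2]-140.6
print("pred tip",proj(a,[p[0],p[1],z]),"hex bottom",proj(a,[p[0],p[1],z+38]),"dial",proj(a,[p[0],p[1],z+79]))
print("mouth",onz(a,319.9,200.4,117),"tip",onz(a,321.4,184.7,z))
A=cv2.resize(a["image"][146:210,296:346],None,fx=9,fy=9,interpolation=cv2.INTER_CUBIC)
cv2.imwrite("pics/c3.png",A[:,:,::-1])
E
```

```text
pred tip [[320.15557654 185.15705541]] hex bottom [[320.29507506 173.02386524]] dial [[320.45373563 159.22996162]]
mouth [601.00113703 -55.03589873 117.        ] tip [598.16146596 -58.54332802 165.60015246]
```

View pics/c3.png

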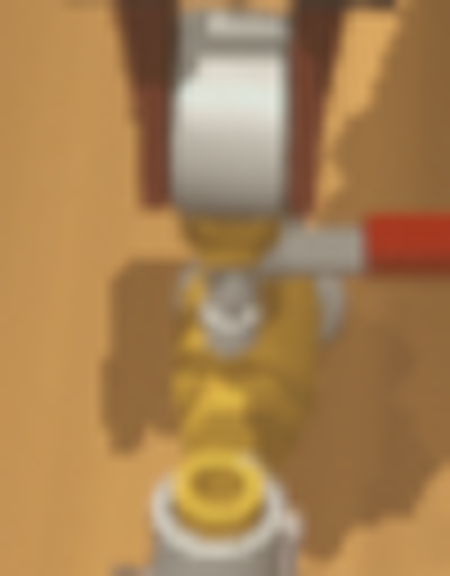

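```bash
python3 - <<'E'
from h import *
import pickle
a,b=pickle.load(open("p1.pkl","rb"))
# brass ring centroid by mask, both views
def f(c,box):
    x0,y0,x1,y1=box;im=cv2.resize(c["image"][y0:y1,x0:x1],None,fx=8,fy=8,interpolation=cv2.INTER_CUBIC)
    h=cv2.cvtColor(im,cv2.COLOR_RGB2HSV).astype(int);m=((h[...,1]>140)&(h[...,0]>12)&(h[...,0]<35)).astype(np.uint8)
    cs=cv2.findContours(m,0,2)[0];k=max(cs,key=cv2.contourArea);e=cv2.fitEllipse(k);return (np.array(e[0])+.5)/8-.5+[x0,y0],e
for box in((312,195,328,206),):print("ring side",f(a,box))
t0=pickle.load(open("top0.pkl","rb"))
q=f(t0,(316,184,331,198));print("ring top",q,onz(t0,*q[0],117))
for m in((319.7,199.5),f(a,(312,195,328,206))[0]):print("mouth",onz(a,*m,117))
print("tip",onz(a,321.1,184.5,165.6),"case",onz(a,321,159.2,165.6+79))
E
```

```text
ring side (array([319.49663162, 199.57642651]), ((63.473052978515625, 40.111412048339844), (77.8656234741211, 113.28428649902344), 96.62910461425781))
ring top (array([322.77788162, 190.37769175]), ((57.723052978515625, 54.52153396606445), (62.82189178466797, 65.6046142578125), 97.27249145507812)) [601.10752905 -57.85244424 117.        ]
mouth [601.64631774 -57.91694852 117.        ]
mouth [602.10878293 -57.63694251 117.        ]
tip [598.88269677 -59.14412354 165.6       ] case [599.7331292  -57.05175127 244.6       ]
```

carry_out:
  motion:
    - [0.013, 0.038, 0.2, 0, 0, 0]
    - [0, 0, 0.4, 0, 0, 0]
    - [0, 0, 0.13, 0, 0, 0]
    - [0, 0, 0, 0, 0, 0]
    - [0, 0, 0, 0, 0, 0]

```text
t: 5.95
tool_pos: [604.7, -57.0, 264.3]
orientation: [3.14, 0.0, 1.571]
ft_force: [1.0, 0.1, -2.9]
gripper_width: 25.6
finger_force: 59.7
```

```bash
python3 - <<'E'
from h import *
import pickle
a=grab("side");pickle.dump(a,open("p2.pkl","wb"))
plan([603,-56,260])
A=cv2.resize(a["image"][160:224,296:346],None,fx=9,fy=9,interpolation=cv2.INTER_CUBIC)
cv2.imwrite("pics/c4.png",A[:,:,::-1])
E
```

```text
[0.018, -0.03, 0.074, 0.0, 0.0, 0.0]
pos [604.8 -57.1 264.4] yaw [3.14010762e+00 3.96168608e-04 1.57055481e+00] F [-0.38 -0.65 -1.96] w 25.8 t 6.0
```

View pics/c4.png

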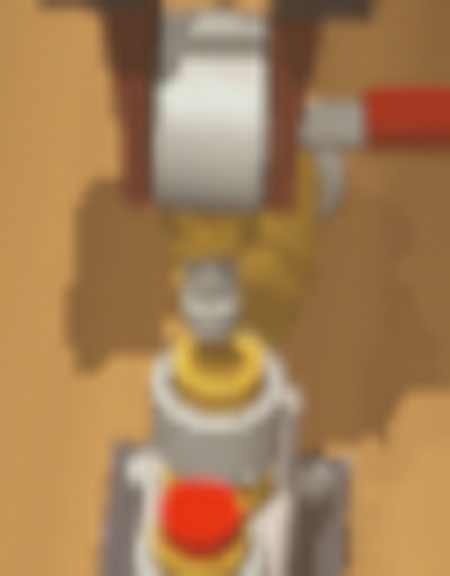

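The crop shows the plug about 1 mm off, at x 211 against the mouth's 217. I'll correct that and descend gently.

carry_out:
  motion:
    - [0.017, -0.02, 0.03, 0, 0, 0]
    - [0, 0, 0.04, 0, 0, 0]
    - [0, 0, 0.04, 0, 0, 0]
    - [0, 0, 0, 0, 0, 0]

```text
t: 6.5
tool_pos: [602.9, -56.0, 256.7]
orientation: [-3.141, 0.0, 1.57]
ft_force: [0.4, 0.4, -2.8]
gripper_width: 25.9
finger_force: 59.7
```

carry_out:
  motion:
    - [0, 0, 0.03, 0, 0, 0]
    - [0, 0, 0, 0, 0, 0]

```text
t: 6.75
tool_pos: [603.0, -56.1, 255.0]
orientation: [-3.141, 0.0, 1.57]
ft_force: [0.8, -0.1, -2.3]
gripper_width: 25.9
finger_force: 59.7
```

carry_out:
  motion:
    - [0, 0, 0.03, 0, 0, 0]
    - [0, 0, 0, 0, 0, 0]

```text
t: 7.0
tool_pos: [603.0, -55.9, 253.3]
orientation: [-3.141, -0.0, 1.57]
ft_force: [-0.2, 1.0, -2.6]
gripper_width: 25.8
finger_force: 59.7
```

carry_out:
  motion:
    - [0, 0, 0.03, 0, 0, 0]
    - [0, 0, 0.02, 0, 0, 0]
    - [0, 0, 0, 0, 0, 0]

```text
t: 7.38
tool_pos: [602.8, -55.7, 250.1]
orientation: [-3.141, -0.001, 1.57]
ft_force: [0.0, 3.1, -2.9]
gripper_width: 25.9
finger_force: 59.7
```

carry_out:
  motion:
    - [0, 0, 0.03, 0, 0, 0]
    - [0, 0, 0.02, 0, 0, 0]
    - [0, 0, 0, 0, 0, 0]

```text
t: 7.75
tool_pos: [602.9, -55.7, 247.3]
orientation: [-3.141, -0.001, 1.57]
ft_force: [-1.7, 4.5, -1.4]
gripper_width: 25.6
finger_force: 59.7
```

carry_out:
  motion:
    - [0, 0, 0.03, 0, 0, 0]
    - [0, 0, 0.02, 0, 0, 0]
    - [0, 0, 0, 0, 0, 0]

```text
t: 8.12
tool_pos: [602.9, -55.6, 244.8]
orientation: [-3.141, -0.001, 1.57]
ft_force: [-2.4, 4.6, 2.8]
gripper_width: 25.8
finger_force: 59.7
```

carry_out:
  motion:
    - [0.015, -0.008, 0.01, 0, 0, 0]
    - [0, 0, 0.01, 0, 0, 0]
    - [0, 0, 0, 0, 0, 0]

```text
t: 8.5
tool_pos: [602.6, -55.2, 242.8]
orientation: [3.142, 0.0, 1.57]
ft_force: [-0.9, 3.8, -1.5]
gripper_width: 26.1
finger_force: 59.7
```

carry_out:
  motion:
    - [0, 0, 0.02, 0, 0, 0]
    - [0, 0, 0.01, 0, 0, 0]
    - [0, 0, 0, 0, 0, 0]

```text
t: 8.88
tool_pos: [602.6, -55.2, 241.1]
orientation: [-3.141, 0.0, 1.57]
ft_force: [0.2, 3.6, -3.3]
gripper_width: 25.7
finger_force: 59.7
```

carry_out:
  motion:
    - [0.012, 0, 0.02, 0, 0, 0]
    - [0, 0, 0.01, 0, 0, 0]
    - [0, 0, 0, 0, 0, 0]

```text
t: 9.25
tool_pos: [602.7, -54.8, 240.0]
orientation: [3.141, 0.001, 1.571]
ft_force: [-2.2, 0.6, 1.6]
gripper_width: 26.0
finger_force: 59.7
```

carry_out:
  motion:
    - [0, 0, 0.02, 0, 0, 0]
    - [0, 0, 0, 0, 0, 0]

```text
t: 9.5
tool_pos: [602.7, -54.8, 238.6]
orientation: [3.141, 0.001, 1.57]
ft_force: [-1.3, 1.2, 3.4]
gripper_width: 25.7
finger_force: 59.7
```

carry_out:
  motion:
    - [0, 0, 0.02, 0, 0, 0]
    - [0, 0, 0, 0, 0, 0]

```text
t: 9.75
tool_pos: [602.7, -54.7, 237.3]
orientation: [3.141, 0.001, 1.57]
ft_force: [-1.8, -0.2, 3.6]
gripper_width: 25.9
finger_force: 59.7
```

carry_out:
  motion:
    - [0, 0, 0.02, 0, 0, 0]
    - [0, 0, 0.02, 0, 0, 0]
    - [0, 0, 0, 0, 0, 0]

```text
t: 10.12
tool_pos: [602.7, -54.7, 234.9]
orientation: [3.141, 0.001, 1.571]
ft_force: [-1.3, -1.2, 5.0]
gripper_width: 25.7
finger_force: 59.7
```

carry_out:
  motion:
    - [0, 0, 0.02, 0, 0, 0]
    - [0, 0, 0, 0, 0, 0]

```text
t: 10.38
tool_pos: [602.7, -54.7, 233.8]
orientation: [3.141, 0.001, 1.57]
ft_force: [-0.5, -1.1, 5.9]
gripper_width: 25.5
finger_force: 59.7
```

carry_out:
  motion:
    - [0, 0, 0.02, 0, 0, 0]
    - [0, 0, 0, 0, 0, 0]

```text
t: 10.62
tool_pos: [602.9, -54.6, 232.2]
orientation: [3.141, 0.0, 1.57]
ft_force: [-0.3, -0.2, 1.2]
gripper_width: 25.8
finger_force: 59.7
```

carry_out:
  motion:
    - [0, 0, 0.01, 0, 0, 0]
    - [0, 0, 0, 0, 0, 0]

```text
t: 10.88
tool_pos: [603.0, -54.6, 232.2]
orientation: [3.141, 0.0, 1.57]
ft_force: [-0.5, -0.5, 5.2]
gripper_width: 25.4
finger_force: 59.7
```

carry_out:
  motion:
    - [0, 0, 0.01, 0, 0, 0]
    - [0, 0, 0, 0, 0, 0]

```text
t: 11.12
tool_pos: [603.0, -54.6, 231.8]
orientation: [3.141, 0.0, 1.57]
ft_force: [-2.2, -1.4, 5.8]
gripper_width: 25.8
finger_force: 59.7
```

carry_out:
  motion:
    - [0, 0, 0.01, 0, 0, 0]
    - [0, 0, 0, 0, 0, 0]

```text
t: 11.38
tool_pos: [603.0, -54.6, 231.3]
orientation: [3.141, 0.0, 1.57]
ft_force: [-1.6, 0.5, 7.2]
gripper_width: 25.7
finger_force: 59.7
```

carry_out:
  motion:
    - [0, 0, 0, 0, 0, 0]

```text
t: 11.5
tool_pos: [603.0, -54.6, 231.3]
orientation: [3.141, 0.0, 1.57]
ft_force: [-2.0, -0.6, 8.1]
gripper_width: 25.9
finger_force: 59.7
```

carry_out:
  motion:
    - [0, 0, 0.01, 0, 0, 0]
    - [0, 0, 0, 0, 0, 0]

```text
t: 11.75
tool_pos: [603.0, -54.6, 230.7]
orientation: [3.141, 0.0, 1.57]
ft_force: [-1.2, -0.1, 9.1]
gripper_width: 25.7
finger_force: 59.7
```

```bash
python3 - <<'E'
from h import *
import pickle
a=grab("side");b=grab("top")
plan([603,-56,260])
o=np.zeros((576,770,3),np.uint8)
o[:,:450]=cv2.resize(a["image"][165:229,296:346],None,fx=9,fy=9,interpolation=cv2.INTER_CUBIC)
s=pickle.load(open("side0.pkl","rb"))["image"]
o[:450,460:760]=cv2.resize(s[185:235,300:334],(300,450),interpolation=cv2.INTER_CUBIC)
cv2.imwrite("pics/c5.png",o[:,:,::-1])
E
```

```text
[-0.024, 0.001, -0.488, 0.0, 0.0, 0.0]
pos [602.9 -54.6 230.7] yaw [3.14054971e+00 4.37587356e-04 1.57047713e+00] F [-1.03  0.35  7.6 ] w 25.6 t 11.85
```

View pics/c5.png

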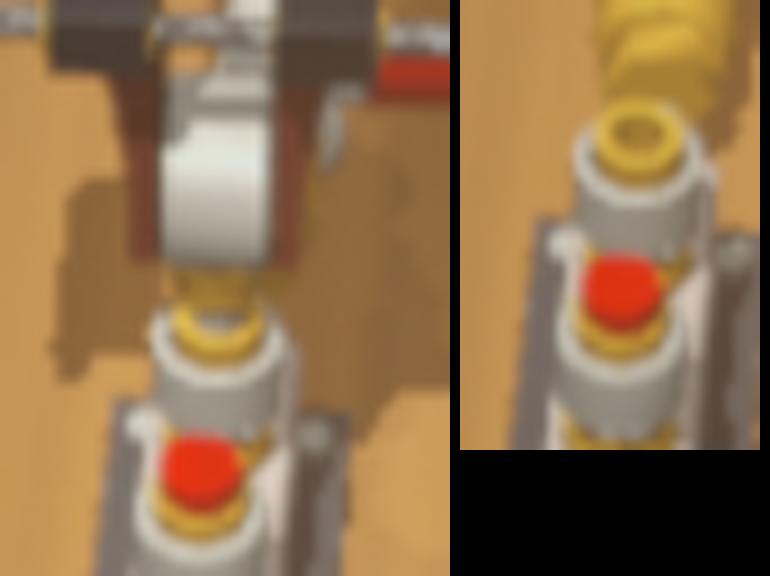

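```bash
python3 - <<'E'
from h import *
import pickle
a=grab("side")["image"].astype(int);s=pickle.load(open("side0.pkl","rb"))["image"].astype(int);p=pickle.load(open("p2.pkl","rb"))["image"].astype(int)
for n,im in(("start",s),("above",p),("now",a)):
    print(n,"bright rows 196-216",im[196:217,318:322].mean((1,2)).round().astype(int), "R-B",(im[196:217,318:322,0]-im[196:217,318:322,2]).mean(1).round().astype(int))
E
```

```text
start bright rows 196-216 [138 141 116 110 112 125 141 137 116 131 169 178 144 138 137 137 135 128
 106  99  98] R-B [133 132 114 108 111 123 135 130 110  80  38  22  22  22  22  22  36  92
 170 196 200]
above bright rows 196-216 [136 124  99  95 108 130 148 145 123 139 179 188 153 146 146 146 144 136
 112 102 101] R-B [ 28  44  74  88 104 126 140 134 114  82  38  21  20  20  20  22  36  94
 176 208 211]
now bright rows 196-216 [105 107 112 113 124 146 154 145 124 139 180 188 153 147 146 146 144 134
 109 101 100] R-B [ 98 102 105  77  42  63 112 132 114  82  37  20  20  20  20  21  34  88
 168 196 199]
```

The sleeve's profile matches its rest state, and the force dropped at 24.6 mm depth, so it has probably locked. A gentle pull will confirm.

carry_out:
  motion:
    - [0, 0, -0.02, 0, 0, 0]
    - [0, 0, -0.01, 0, 0, 0]
    - [0, 0, 0, 0, 0, 0]

```text
t: 12.28
tool_pos: [603.0, -54.5, 232.1]
orientation: [3.141, 0.0, 1.57]
ft_force: [-0.8, -0.5, 5.3]
gripper_width: 25.7
finger_force: 59.7
```

carry_out:
  motion:
    - [0, 0, -0.015, 0, 0, 0]
    - [0, 0, 0, 0, 0, 0]

```text
t: 12.52
tool_pos: [602.9, -54.5, 232.3]
orientation: [3.141, 0.0, 1.57]
ft_force: [1.8, -0.6, -1.6]
gripper_width: 25.7
finger_force: 59.7
```

carry_out:
  motion:
    - [0, 0, -0.015, 0, 0, 0]
    - [0, 0, 0, 0, 0, 0]

```text
t: 12.78
tool_pos: [602.4, -54.3, 232.4]
orientation: [-3.141, -0.0, 1.57]
ft_force: [4.5, -0.5, -12.6]
gripper_width: 25.7
finger_force: 59.7
```

The pull is held firmly, with about -10 N and no movement, so the gauge is locked. I'll relax the pull, release and rise.

carry_out:
  motion:
    - [0, 0, 0.018, 0, 0, 0]
    - [0, 0, 0, 0, 0, 0]

```text
t: 13.02
tool_pos: [602.3, -54.3, 232.3]
orientation: [-3.141, -0.0, 1.57]
ft_force: [3.0, -1.7, -7.2]
gripper_width: 25.9
finger_force: 59.7
```

carry_out:
  motion:
    - [0, 0, 0, 0, 0, 0]
    - [0, 0, 0, 0, 0, 0]
    - [0, 0, 0, 0, 0, 0]
    - [0, 0, 0, 0, 0, 0]
    - [0, 0, 0, 0, 0, 0]
  gripper: 0.5

```text
t: 13.65
tool_pos: [602.5, -54.4, 232.6]
orientation: [-3.142, 0.0, 1.57]
ft_force: [-0.2, -0.2, 0.6]
gripper_width: 65.4
finger_force: 0.0
```

carry_out:
  motion:
    - [0, 0, -0.3, 0, 0, 0]
    - [0, 0, -0.7, 0, 0, 0]
    - [0, 0, -0.7, 0, 0, 0]
    - [0, 0, 0, 0, 0, 0]

```text
t: 14.15
tool_pos: [604.4, -54.8, 338.4]
orientation: [3.134, 0.002, 1.57]
ft_force: [0.4, -0.2, 0.6]
gripper_width: 66.0
finger_force: 0.0
```

```bash
python3 - <<'E'
from h import *
plan([535,-150,300],np.pi-np.radians(90))
E
```

```text
[-0.529, -0.387, 0.211, 0.034, 0.007, -0.001]
[-0.529, -0.387, 0.212, 0.034, 0.007, -0.001]
[-0.529, -0.386, 0.213, 0.034, 0.007, -0.001]
pos [604.4 -54.8 338.4] yaw [3.13443755e+00 1.53894914e-03 1.57048011e+00] F [ 0.35 -0.19  0.6 ] w 66.0 t 14.15
```

carry_out:
  motion:
    - [-0.529, -0.35, 0.2, 0.03, 0, 0]
    - [-0.529, -0.35, 0.21, 0.03, 0, 0]
    - [-0.529, -0.35, 0.21, 0.03, 0, 0]
    - [0, 0, 0, 0, 0, 0]
    - [0, 0, 0, 0, 0, 0]
  gripper: -1
  newtons: 20

```text
t: 14.78
tool_pos: [539.5, -149.3, 297.0]
orientation: [-3.135, -0.001, 1.57]
ft_force: [0.9, -0.9, 0.1]
gripper_width: 19.2
finger_force: 0.0
```

```bash
python3 - <<'E'
from h import *
a=grab("side");b=grab("top")
A=cv2.resize(a["image"][110:260,250:430],None,fx=3,fy=3,interpolation=cv2.INTER_CUBIC)
B=cv2.resize(b["image"][165:250,300:410],None,fx=2.2,fy=2.2,interpolation=cv2.INTER_CUBIC)
o=np.zeros((450,790,3),np.uint8);o[:,:540]=A;o[:B.shape[0],545:545+B.shape[1]]=B
cv2.imwrite("pics/c6.png",o[:,:,::-1])
plan([540,-150,154],np.pi/2)
P=np.array([599.5,-182.5]);last=np.array([540,-150.])
for th in np.r_[0,np.linspace(0.1,1.55,9)]:
    c,s=np.cos(th),np.sin(th);q=P+60*np.array([-c,-s])-(9+13.5*s+10*c)*np.array([s,-c]);d=q-last;last=q
    print(round(th,2),q.round(1),"row",(d[1]/60).round(3),(d[0]/60).round(3))
E
```

```text
[-0.006, 0.004, 0.797, -0.028, -0.001, 0.002]
[-0.006, 0.003, 0.797, -0.028, -0.001, 0.002]
[-0.006, 0.001, 0.797, -0.028, -0.001, 0.002]
pos [ 540.1 -149.   297.5] yaw [-3.13575228e+00 -1.55812318e-04  1.57117381e+00] F [ 0.68  0.19 -0.31] w 11.0 t 14.88
0.0 [ 539.5 -163.5] row -0.225 -0.008
0.1 [ 537.8 -168.3] row -0.08 -0.029
0.28 [ 535.7 -177.7] row -0.156 -0.035
0.46 [ 535.1 -187.8] row -0.169 -0.009
0.64 [ 536.4 -198.4] row -0.177 0.022
0.82 [ 539.9 -209.1] row -0.178 0.058
1.01 [ 545.6 -219.4] row -0.171 0.096
1.19 [ 553.6 -228.7] row -0.155 0.133
1.37 [ 563.7 -236.4] row -0.129 0.168
1.55 [ 575.6 -242. ] row -0.093 0.197
```

View pics/c6.png

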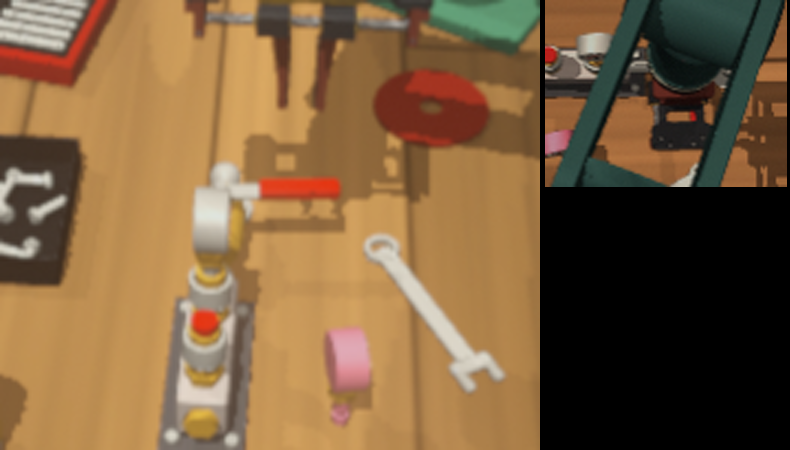

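The gauge stands upright and locked in the coupler, seen at (212,220) in the crop. The lever at (300,187) is still shut, and the fingers are above it at (300,90). Now I lower the closed fingers beside it.

carry_out:
  motion:
    - [0, 0, 0.8, -0.03, 0, 0]
    - [0, 0, 0.8, -0.03, 0, 0]
    - [0, 0, 0.78, -0.03, 0, 0]
    - [0, 0, 0, 0, 0, 0]

```text
t: 15.38
tool_pos: [537.1, -148.0, 151.9]
orientation: [-3.135, -0.003, 1.572]
ft_force: [-0.4, 0.6, 0.6]
gripper_width: 0.8
finger_force: 0.0
```

carry_out:
  motion:
    - [-0.225, -0.01, 0, 0, 0, 0]
    - [-0.08, -0.03, 0, 0, 0, 0]
    - [-0.156, -0.035, 0, 0, 0, 0]
    - [0, 0, 0, 0, 0, 0]

```text
t: 15.88
tool_pos: [534.5, -178.4, 155.6]
orientation: [3.14, 0.001, 1.57]
ft_force: [0.1, 0.1, -0.9]
gripper_width: 0.8
finger_force: 0.0
```

carry_out:
  motion:
    - [-0.17, -0.01, 0.03, 0, 0, 0]
    - [-0.177, 0.02, 0, 0, 0, 0]
    - [0, 0, 0, 0, 0, 0]

```text
t: 16.25
tool_pos: [534.9, -199.3, 152.6]
orientation: [-3.141, 0.001, 1.57]
ft_force: [-0.6, 0.1, 0.6]
gripper_width: 0.3
finger_force: 0.0
```

carry_out:
  motion:
    - [-0.178, 0.058, 0, 0, 0, 0]
    - [-0.171, 0.096, 0, 0, 0, 0]
    - [0, 0, 0, 0, 0, 0]

```text
t: 16.62
tool_pos: [544.9, -220.5, 152.8]
orientation: [3.141, 0.001, 1.57]
ft_force: [0.1, -0.6, 0.0]
gripper_width: 0.3
finger_force: 0.0
```

carry_out:
  motion:
    - [-0.155, 0.133, 0, 0, 0, 0]
    - [-0.129, 0.168, 0, 0, 0, 0]
    - [0, 0, 0, 0, 0, 0]

```text
t: 17.0
tool_pos: [563.7, -237.5, 153.0]
orientation: [3.14, 0.002, 1.57]
ft_force: [0.0, -0.0, -1.0]
gripper_width: 0.5
finger_force: 0.0
```

```bash
cat > lev.py <<'E'
from h import *
for n,box in(("side",(300,110,380,182)),("top",(340,185,420,260))):
    c=grab(n);x0,y0,x1,y1=box
    h=cv2.cvtColor(c["image"],cv2.COLOR_RGB2HSV)[y0:y1,x0:x1].astype(int)
    m=(((h[...,0]<6)|(h[...,0]>174))&(h[...,1]>190)&(h[...,2]>120)).astype(np.uint8)
    k,l,st,ce=cv2.connectedComponentsWithStats(m)
    for i in range(1,k):
        if st[i,4]>8:
            u,v=ce[i]+[x0,y0];print(n,(u.round(1),v.round(1)),st[i]+[x0,y0,0,0,0],onz(c,u,v,88).round(1))
plan([540,-150,154])
E
python3 lev.py
```

```text
side (np.float64(330.1), np.float64(158.6)) [326 151   8  14  57] [ 584.7 -235.9   88. ]
[0.724, -0.192, -0.009, 0.0, 0.0, 0.0]
[0.724, -0.192, -0.009, 0.0, 0.0, 0.0]
pos [ 563.1 -236.9  153.1] yaw [3.14013941e+00 1.53240168e-03 1.57053522e+00] F [ 0.78  0.95 -0.31] w 0.6 t 17.1
```

The lever is following and is now at about 1.3 rad. I'll finish the swing.

carry_out:
  motion:
    - [-0.05, 0.12, 0, 0, 0, 0]
    - [0, 0.07, 0, 0, 0, 0]
    - [0, 0, 0, 0, 0, 0]

```text
t: 17.48
tool_pos: [574.1, -239.4, 152.9]
orientation: [3.141, 0.001, 1.571]
ft_force: [-0.3, 0.1, 0.6]
gripper_width: 0.5
finger_force: 0.4
```

carry_out:
  motion:
    - [0, 0.03, 0, 0, 0, 0]
    - [0, 0, 0, 0, 0, 0]

```text
t: 17.73
tool_pos: [575.4, -239.2, 152.9]
orientation: [-3.142, 0.0, 1.57]
ft_force: [-1.4, -0.5, -0.6]
gripper_width: 0.7
finger_force: 1.0
```

carry_out:
  motion:
    - [0, 0.03, 0, 0, 0, 0]
    - [0, 0, 0, 0, 0, 0]

```text
t: 17.98
tool_pos: [577.3, -239.1, 152.9]
orientation: [-3.142, 0.0, 1.57]
ft_force: [-2.3, -1.8, 0.4]
gripper_width: 0.2
finger_force: 1.1
```

carry_out:
  motion:
    - [0, 0.03, 0, 0, 0, 0]
    - [0, 0, 0, 0, 0, 0]

```text
t: 18.23
tool_pos: [579.2, -239.1, 152.8]
orientation: [3.141, 0.0, 1.57]
ft_force: [-2.2, -1.8, -0.4]
gripper_width: 0.2
finger_force: 1.0
```

carry_out:
  motion:
    - [0, 0.03, 0, 0, 0, 0]
    - [0, 0, 0, 0, 0, 0]

```text
t: 18.48
tool_pos: [581.0, -239.1, 152.9]
orientation: [3.141, 0.0, 1.57]
ft_force: [-1.1, -1.3, -0.5]
gripper_width: 0.0
finger_force: 1.0
```

carry_out:
  motion:
    - [0, 0.02, 0, 0, 0, 0]
    - [0, 0, 0, 0, 0, 0]

```text
t: 18.73
tool_pos: [582.0, -239.2, 152.9]
orientation: [-3.141, 0.0, 1.57]
ft_force: [-2.8, -1.6, -0.2]
gripper_width: 0.7
finger_force: 1.5
```

```bash
python3 lev.py
```

```text
side (np.float64(324.7), np.float64(156.2)) [322 147   6  17  74] [ 599.4 -244.3   88. ]
[0.743, -0.35, -0.01, 0.0, 0.0, 0.0]
[0.743, -0.35, -0.01, 0.0, 0.0, 0.0]
pos [ 582.  -239.1  152.9] yaw [-3.14146215e+00  1.30431128e-04  1.57048110e+00] F [-2.64 -2.06 -0.27] w 0.2 t 18.82
```

carry_out:
  motion:
    - [0, 0.025, 0, 0, 0, 0]
    - [0, 0, 0, 0, 0, 0]

```text
t: 19.08
tool_pos: [582.3, -239.2, 152.8]
orientation: [-3.139, -0.0, 1.571]
ft_force: [-6.9, -3.1, 2.3]
gripper_width: 0.4
finger_force: 3.5
```

carry_out:
  motion:
    - [0, 0.025, 0, 0, 0, 0]
    - [0, 0, 0, 0, 0, 0]

```text
t: 19.32
tool_pos: [582.5, -239.2, 152.8]
orientation: [-3.136, -0.0, 1.571]
ft_force: [-11.3, -3.5, 5.5]
gripper_width: 0.4
finger_force: 5.5
```

The force rises steeply here, so the lever is at its stop. I'll back off in -x and lift.

carry_out:
  motion:
    - [0, -0.2, 0, 0, 0, 0]
    - [0, -0.5, 0, 0, 0, 0]
    - [0, 0, 0, 0, 0, 0]
    - [0, 0, -0.8, 0, 0, 0]
    - [0, 0, -0.9, 0, 0, 0]
    - [0, -0.5, -0.9, 0, 0, 0]
    - [-0.8, -0.5, 0, 0, 0, 0]
    - [-0.8, 0, 0, 0, 0, 0]
    - [0, 0, 0, 0, 0, 0]
    - [0, 0, 0, 0, 0, 0]

```text
t: 20.58
tool_pos: [483.7, -334.7, 308.9]
orientation: [3.141, -0.001, 1.57]
ft_force: [0.1, 0.3, -2.2]
gripper_width: 0.4
finger_force: 0.0
```

```bash
python3 lev.py; python3 - <<'E'
from h import *
a=grab("side");save(a,"pics/c7.png",(200,100,440,300),3)
E
```

```text
side (np.float64(377.8), np.float64(144.5)) [376 138   4  14  42] [ 458.3 -301.5   88. ]
top (np.float64(388.2), np.float64(191.5)) [377 189  24   6 137] [ 600.1 -249.9   88. ]
[0.612, 0.189, 0.516, 0.0, 0.0, 0.0]
[0.612, 0.189, 0.516, 0.0, 0.0, 0.0]
[0.612, 0.189, 0.516, 0.0, 0.0, 0.0]
[0.612, 0.189, 0.516, 0.0, 0.0, 0.0]
[0.612, 0.189, 0.516, 0.0, 0.0, 0.0]
pos [ 483.5 -333.9  308.7] yaw [ 3.14148411e+00 -7.29314672e-04  1.57149931e+00] F [-0.67  0.44  0.1 ] w 0.6 t 20.68
```

View pics/c7.png

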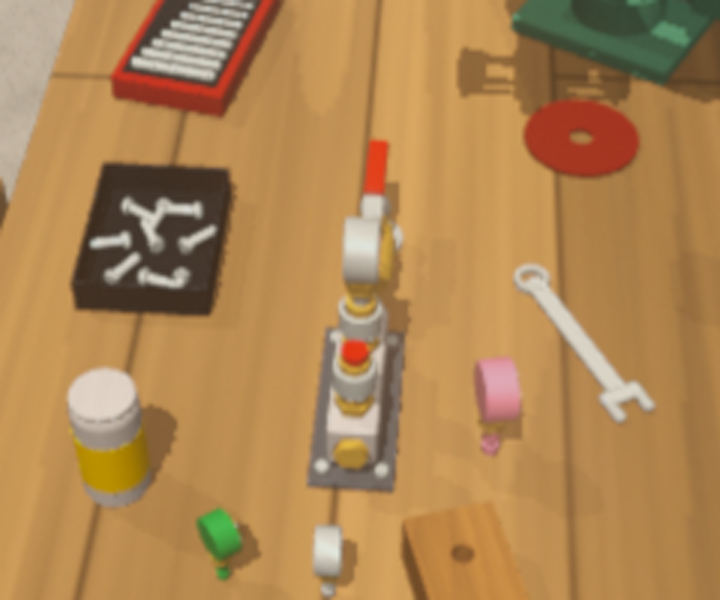

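The lever lies along the pipe with its red grip at (376,167) in the crop, and the gauge is upright and locked at (362,250). Nothing else has moved and the arm is clear, so I'm handing in.

```bash
python3 -c "
from cell import r
print(r.job_done())"
```

```text
the job is handed in; nothing more can be done
None
```

I locked the gauge in the free coupler (a gentle pull was held), swung the valve lever open to its stop, and handed the job in at about 21 s of the 54 s allowed; no verdict was returned.

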